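Clamp a block in the cam jig

ROBOT

A 6-joint arm with a two-finger parallel gripper is mounted at the origin on a cart in front of the work surface, level with it; the furniture and walls round the work are solid. World frame = base frame: x ahead of the robot, y to its left, z up, the work surface at z = 0. Lengths are in mm, angles in rad, forces in N, time in s.
With the tool pointing down it reaches from about 275 to 825 mm from the base axis. Payload 5.2 kg.
Tool frame: the origin (TCP) lies at the very end of the fingers, on their centre line; the grasp point (between the pads) lies 19 mm behind it; z points along the fingers, y is the line along which they close (so a half turn about z gives the same grasp; the last joint's range is limited). The gripper opens to 93 mm and grips with 3 to 60 N. Pads are 15 mm wide; open, the fingers measure 128 mm over their backs; the gripper's body (75 mm by 188 mm) begins 65 mm behind the grasp point.
Start: joints at [-1.493, 0.259, 1.535, -0, 1.348, -0.203], TCP at [152.439, -528.457, 218.653] pointing down, gripper open.
Joint ranges: [-3.14, 3.14], [-0.91, 2.08], [0.19, 2.58], [-1.22, 4.36], [0.22, 2.71], [-3.12, 3.12]. Speed limits (rad/s): [2.57, 2.57, 3.14, 3.14, 3.14, 3.14].

INTERFACE

Orientations are given as [roll, pitch, yaw] about the fixed x, y, z axes, in that order (R = Rz(yaw) Ry(pitch) Rx(roll)).
In Python, from bench import robot gives the robot as it stands. The module is installed in compiled form; this text tells all that it offers. Calls block until the motion is done:
- robot.move_ptp(position, orientation): joint-space move of the TCP to a pose.
- robot.move_linear(position, ori=None, speed=150, f_stop=None): straight line of the TCP; ori=None keeps the orientation; speed is the mean speed in mm/s. With f_stop (N) it stops when the force on the tool has changed by that much, and returns True; else False.
- robot.move_j(angles): joint-space move.
- robot.move_gripper(opening): opening from 0.0 (shut) to 1.0 (fully open); the grip force is fixed at half the most; returns when the fingers have stopped.
- robot.sleep(seconds).
- robot.inverse_kinematics(position, orientation): joint angles nearest the present ones, or None.
- robot.get_image(name): name is "scene" or "side" or "wrist"; returns a dict with "img" (480x640x3 uint8, blue, green, red), "fovy" (degrees; the focal length in pixels is half the picture's height over the tangent of half this angle, whatever the lens; pixels are square), "cx", "cy" (the principal point, pixels), "eye" and "orientation" of the camera in the world. Camera axes: x right, y down, z forward; pixel columns grow to the right and rows downward; lengths in mm; the calibration is good to about 2 mm. A picture is of the moment at which its call begins. There is no depth.
A pose or a line that the arm cannot do raises robot.MotionError and nothing moves.
- robot.hand_in(): hands the job in; it is judged then, once.
Readings, each from a call of its own:
- robot.current_t(): time.
- robot.current_qpos(): joint angles.
- robot.current_joint_vel(): joint speeds.
- robot.current_joint_efforts(): joint torques, N m.
- robot.current_tcp_pos(): TCP position.
- robot.current_eef_rot(): TCP orientation.
- robot.current_contact_force(): force on the tool from outside, world axes, zero at the start.
- robot.current_ft_torque(): the same for the moment, N m.
- robot.current_gripper_width(): opening from 0.0 (shut) to 1.0 (fully open).
- robot.current_finger_force(): force on a finger pad.
Only numpy, scipy, OpenCV 4.12 (cv2) and the standard library are available. Lean on these libraries where they do the work, as an engineer would, in place of code of your own. Each camera call takes 0.05 s, during which the arm holds its last target. There are 200 camera calls.

TASK

Nothing is to be picked up here: with a fingertip, first push the beech block that lies on the plywood jig along the fence until it butts against the end stop. Then push the jig's lever round with a finger, all the way until it rests against its steel pin, so that the cam clamps the block tight against the fence. Leave the loose things round the jig where they are, and finish with the arm clear.

Things in the scene. Friction and masses are not known exactly. Their poses are not given: they have to be found in the camera images.
- jig: clamping jig screwed to the bench: plywood plate 150x250x9 mm (x -72 to +78, y -120 to +130 mm). Origin on the bench top under the plate, z up. Beech fence parallel to y on the +x side: inner face x = +55 mm, 18 mm thick, top 31 mm above the bench. At yaw 0 the fence is on the far side.
- end_stop (a point): middle of the end stop's inner face at plate height, jig x = +28, y = +100 mm; axes as the jig's. The stop is a beech bar across the jig's +y end, from x = 0 to the fence, 22 mm thick, top 31 mm above the bench. The block's end must butt against it.
- pin (a point): top of the steel pin (8 mm thick, 38 mm above the bench, at jig x = -6, y = +14.3 mm) against which the lever's bar rests when home
- block: loose beech block 38x70x16 mm lying flat on the jig's plate (underside 9 mm above the bench), its 70 mm length (own y axis) roughly along the fence, with some mm of play between fence and cam. Origin at the centre of its underside; pushed home and clamped this is at x = +36, y = +65 mm in the jig's frame. About 30 g.
- lever (a joint): turn of the cam lever about its vertical pivot (at jig x = -11.6, y = +65 mm), rad: 0 open, 2.0 home against the pin; grows counter-clockwise from above. In the jig's frame the bar points from the pivot at the angle 2.625 + value from +x, so home nearly along -y. Stays where it is left; needs 0.15 N m, up to 0.6 N m at the end as the cam presses the block.
- lever_push (a point): middle of the lever's bar, 80 mm from the pivot, where a finger can push it sideways. Aluminium bar 12 mm wide, from 27 to 37 mm above the bench (18 mm clear of the plate), with a black ball 26 mm thick on its end, 105 mm from the pivot, top 45 mm above the bench. The point's x axis points outward along the bar, z up.
- pivot (a point): the lever's pivot axis at plate height, x along the bar. Under the bar sits the cam: a wooden eccentric disc of the lever, 44 mm in diameter, 10 to 27 mm above the bench, its centre 7 mm off the pivot, fixed to the lever. Its rim presses the block when the lever is home.
- bolt: bystander: steel hex bolt 15x56x17 mm lying behind the fence
- wing_nut: bystander: steel wing nut 17x40x20 mm behind the fence
- star_knob: bystander: black star knob 36 mm wide with its stud upward, 40 mm high, near the jig's open (-y) end
- small_block: bystander: small beech block 22x40x20 mm on the bench in front of the jig's -x, -y corner
Mind the look-alikes: they are no part of the job. There is more than one size of the block; the one meant has the size given above.

How it is judged:
By the outcome, as a careful person would: the job done as asked, in the order asked, and still so for the second after the job is handed in, with the robot touching nothing.
It also fails if it takes over 51 s, if anything falls off the work surface, if the arm or the gripper's body presses on something with over 40 N, if the wrist force passes 120 N, or if a joint passes its speed limit or range.

## Working session

There is one attempt and no reset: what is moved stays moved. The work goes in short steps, each a Python script; the robot and the scene stay as the last script left them, time stands still between calls to the robot, and variables do not carry over. Pictures are saved under pics/ and viewed, at most 10 in all, crops included, and the job is handed in when it is done.

```bash
mkdir -p pics
cat > h.py <<'E'
import numpy as np, cv2
from scipy.spatial.transform import Rotation as R
from bench import robot
def shot(name,fn,save=True):
    d=robot.get_image(name); cv2.imwrite('pics/'+fn+'.png',d['img'])
    np.save('pics/'+fn+'.npy',{k:d[k] for k in d if k!='img'},allow_pickle=True); return d
def cam(fn): return np.load('pics/'+fn+'.npy',allow_pickle=True).item()
def K(c): 
    f=240/np.tan(np.radians(c['fovy'])/2); return np.array([[f,0,c['cx']],[0,f,c['cy']],[0,0,1]])
def Rm(c):
    o=np.array(c['orientation'],float); return R.from_euler('xyz',o).as_matrix() if o.size==3 else o.reshape(3,3)
def unproj(c,uv,z):
    d=Rm(c)@np.linalg.inv(K(c))@np.array([*uv,1.]); e=np.array(c['eye']); return e+d*(z-e[2])/d[2]
def proj(c,P):
    p=K(c)@Rm(c).T@(np.array(P,float)-c['eye']); return p[:2]/p[2]
E
python3 - <<'E'
from h import *
for n in('scene','side'):
    d=shot(n,n+'0'); print(n,d['fovy'],d['cx'],d['cy'],d['eye'],d['orientation'])
print(robot.current_t())
E
```

```text
scene 50.38033675389147 319.69007210747077 236.5861167403188 [178.6486518  473.31740292 660.7028423 ] [-2.35375424 -0.02060981 -2.45891007]
side 52.71264353429252 321.4676621664482 236.89074043933218 [ 303.65952269 -642.04050702  672.95878197] [-2.31076007 -0.02076925 -0.30811838]
0.1
```

View pics/scene0.png

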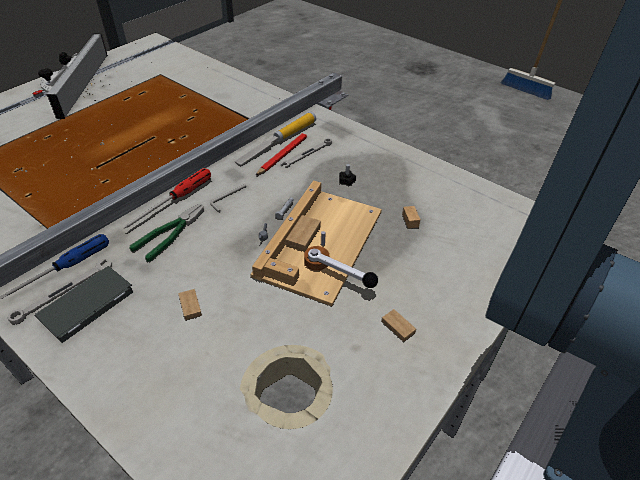

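View pics/side0.png

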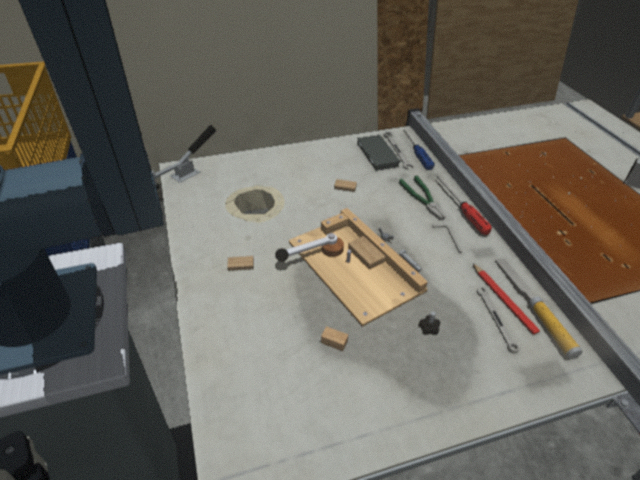

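The scene view shows the jig at about (320,240) px with its lever ball at (370,280). The side view shows the jig at about (360,265) with the ball at (282,255). I'll enlarge both.

Run:
```python
import cv2
a=cv2.imread('pics/scene0.png')[165:315,235:435]
cv2.imwrite('pics/scene0c.png',cv2.resize(a,None,fx=4,fy=4,interpolation=cv2.INTER_CUBIC))
a=cv2.imread('pics/side0.png')[195:345,260:460]
cv2.imwrite('pics/side0c.png',cv2.resize(a,None,fx=4,fy=4,interpolation=cv2.INTER_CUBIC))
```

```text
(no output)
```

View pics/scene0c.png

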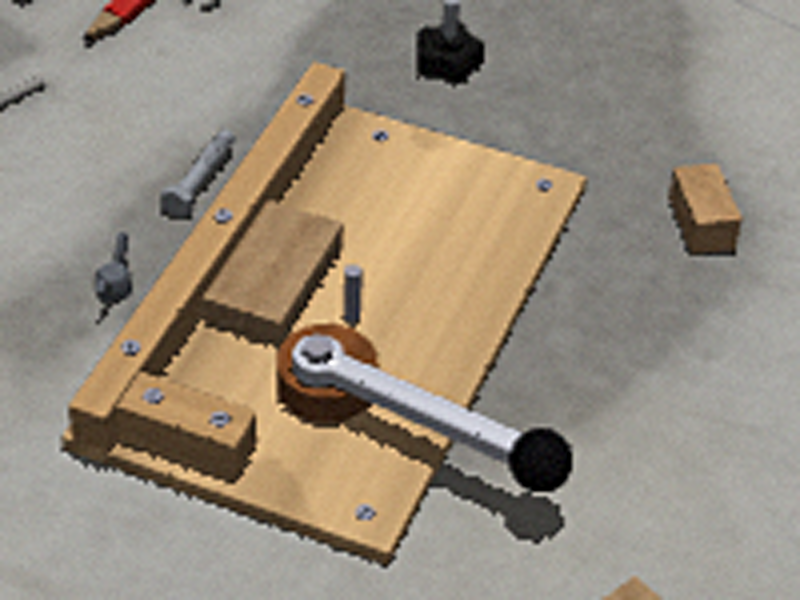

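View pics/side0c.png

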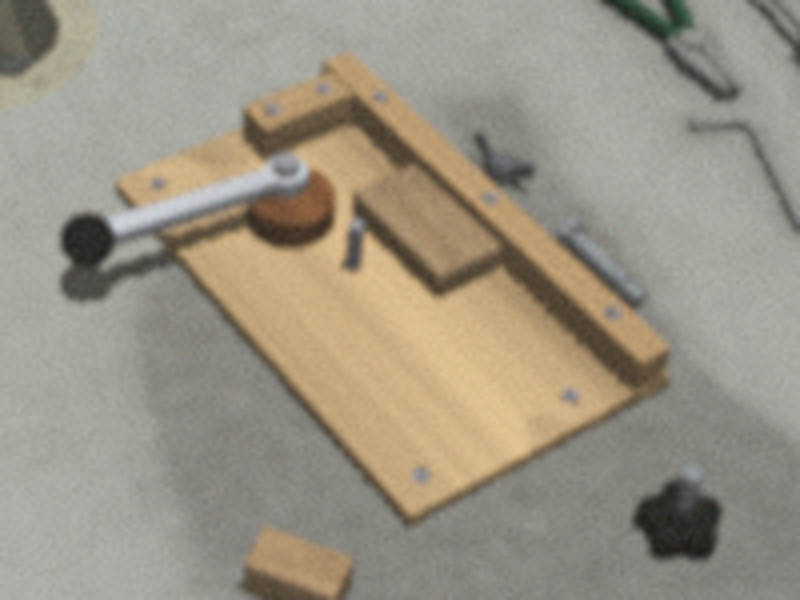

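The crops show the block short of the stop, and the lever open with its ball at scene crop (541,460) and side crop (88,240). The pin is at (353,269) and (358,224). Next I'll fit the jig pose to the known features.

```bash
cat > fit.py <<'E'
from h import *
from scipy.optimize import least_squares
S=lambda u,v:(235+u/4,165+v/4); D=lambda u,v:(260+u/4,195+v/4)
cs,cd=cam('scene0'),cam('side0')
obs=[(cs,S(586,178),(-72,-120,9)),(cs,S(389,553),(-72,130,9)),(cs,S(63,437),(78,130,9)),(cs,S(353,269),(-6,14.3,38)),(cs,S(255,425),(0,100,31)),
(cd,D(117,183),(-72,130,9)),(cd,D(410,516),(-72,-120,9)),(cd,D(667,376),(78,-120,9)),(cd,D(358,224),(-6,14.3,38)),(cd,D(262,135),(0,100,31))]
def T(p,q): return np.r_[p[:2]+R.from_euler('z',p[2]).as_matrix()[:2,:2]@np.array(q[:2],float),q[2]]
res=lambda p:np.concatenate([proj(c,T(p,q))-uv for c,uv,q in obs])
best=min((least_squares(res,[420,-100,y]) for y in(-2,-1,0,1,2)),key=lambda r:r.cost)
J=best.x; np.save('J.npy',J)
inv=lambda P:R.from_euler('z',-J[2]).as_matrix()[:2,:2]@(np.array(P)[:2]-J[:2])
if __name__=='__main__':
    print(J,np.round(best.fun.reshape(-1,2),1).tolist())
    for c,l in((cs,[S(343,225),S(282,325),S(203,295),S(272,200)]),(cd,[D(357,197),D(412,165),D(503,247),D(437,282)])):
        print('block',[inv(unproj(c,u,25)).round(1).tolist() for u in l])
    for c,u in((cs,S(541,460)),(cd,D(88,240))):
        b=inv(unproj(c,u,32))-[-11.6,65]; print('ball',b,np.hypot(*b),(np.arctan2(b[1],b[0])-2.625)%6.283)
    for n,q in dict(ball=(-11.6,65),pin=(-6,14.3),endstop=(28,100)).items(): print(n,T(J,(*q,0)))
E
python3 fit.py
```

```text
[ 5.74528922e+02 -4.53512076e+01  2.74796510e-01] [[0.7, -0.9], [0.6, -0.1], [-0.4, -0.4], [0.5, 0.0], [1.2, -3.9], [-1.6, -1.8], [-0.4, -0.9], [0.7, -1.3], [-1.0, -0.8], [0.3, -2.2]]
block [[15.1, -22.3], [14.1, 46.9], [53.2, 44.6], [51.5, -24.1]]
block [[13.6, 37.7], [50.5, 42.0], [52.3, -27.6], [11.4, -29.3]]
ball [-103.56800043   13.67189918] 104.46650918332475 0.3853426324815623
ball [-104.12365947   10.37147938] 104.6389222359832 0.4173128015542953
ball [545.72632856  14.06234805   0.        ]
pin [564.87371912 -33.21584391   0.        ]
endstop [574.34326572  58.49466632   0.        ]
```

```bash
sed -i "s/(cs,S(255,425),(0,100,31))/(cs,S(240,453),(0,122,31))/; s/(cd,D(262,135),(0,100,31))/(cd,D(245,107),(0,122,31))/" fit.py
sed -i "s/^res=.*/res=lambda p:np.concatenate([*[proj(c,T(p,q))-uv-(p[3:5] if c is cs else p[5:7]) for c,uv,q in obs],p[3:]*.5])/; s/\[420,-100,y\]/[420,-100,y,0,0,0,0]/; s/best.fun.reshape/best.fun[:-4].reshape/" fit.py
python3 fit.py
cat >> h.py <<'E'
def jig(): return np.load('J.npy')
def W(x,y,z): J=jig(); c,s=np.cos(J[2]),np.sin(J[2]); return [J[0]+c*x-s*y,J[1]+s*x+c*y,z]
def O(a): return [np.pi,0,a+jig()[2]]
E
python3 - <<'E'
from h import *
robot.move_gripper(0.0); print(robot.current_t(),robot.current_gripper_width(),robot.current_eef_rot())
for a in (0,np.pi,-np.pi):
    print(a,robot.inverse_kinematics(W(34,-55,200),O(a)))
robot.move_ptp(W(15,-60,170),O(0)); d=shot('wrist','w1'); print(robot.current_t(),d['eye'],d['orientation'],robot.current_tcp_pos(),robot.current_qpos())
from fit import cs; print(unproj(cs,(398,325),20),unproj(cs,(411,213),20))
E
```

```text
[ 5.74555857e+02 -4.51166026e+01  2.73891121e-01  1.05169867e-03
 -5.07742109e-01 -7.35629033e-01 -1.21805092e+00] [[0.7, -0.3], [0.5, 0.5], [-0.5, 0.1], [0.4, 0.6], [-1.0, -1.1], [-0.8, -0.7], [0.2, 0.2], [1.4, -0.1], [-0.3, 0.4], [-0.7, -0.1]]
block [[15.0, -22.5], [14.0, 46.7], [53.1, 44.5], [51.4, -24.3]]
block [[13.5, 37.5], [50.4, 41.8], [52.3, -27.8], [11.3, -29.5]]
ball [-103.72856815   13.34901999] 104.58399584031763 0.3886042863682677
ball [-104.2812388    10.04809845] 104.76421645132034 0.4205334420853233
ball [545.80706709  14.32300626   0.        ]
pin [564.91164464 -32.97250216   0.        ]
endstop [574.46422106  58.72939686   0.        ]
1.55 0.0052357001080165395 [3.14155191e+00 2.14513302e-05 2.80828592e-01]
0 [-3.19105183e-01  4.11139892e-01  1.36236079e+00 -4.44089210e-16
  1.36809197e+00  9.77800024e-01]
3.141592653589793 [-0.31910518  0.41113989  1.36236079  0.          1.36809197 -2.16379263]
-3.141592653589793 [-0.31910518  0.41113989  1.36236079  0.          1.36809197 -2.16379263]
3.8333 [674.8516142  -81.75300574 336.06640092] [ 2.87463844e+00  3.58928160e-05 -1.29943845e+00] [605.08315047 -99.98851123 170.13281914] [-3.45281364e-01  4.05034421e-01  1.44656645e+00 -2.55051067e-04
  1.28972604e+00  9.53196221e-01]
[363.34297409  36.24092299  20.        ] [ 483.4736756  -194.30633693   20.        ]
```

View pics/w1.png

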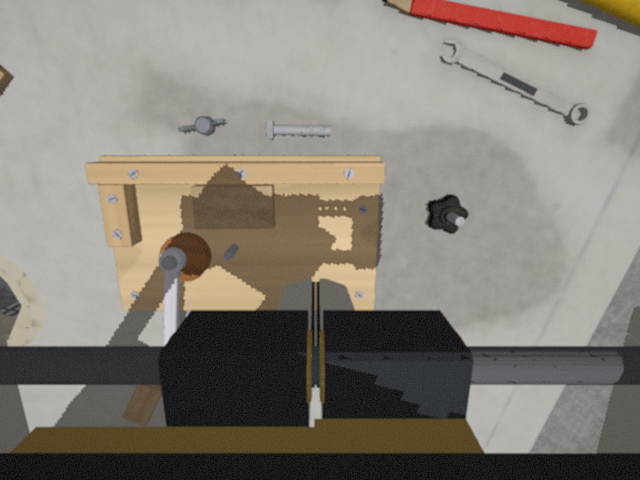

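The wrist view shows the block at px (193–275, 184–228), the fence's inner top edge from (88,183) to (384,182), the pin top near (235,247) and the pivot at (173,260). I'll check these against the fit.

Run:
```python
from fit import *
c=cam('w1')
print(K(c)[0,0])
for n,u,z in(('fenceR',(384,182),31),('fenceL',(88,183),31),('blk',(193,184),25),('blk',(275,184),25),('blk',(275,228),25),('blk',(194,224),25),('pin',(235,247),38),('pivot',(173,260),40),('stop x0',(131,245),31),('barmid',(171,320),37)):
    print(n,inv(unproj(c,u,z)).round(1))
```

```text
360.4678441363986
fenceR [  55.1 -120.1]
fenceL [ 54.9 128.5]
blk [53.2 42.4]
blk [ 53.  -27.9]
blk [ 14.3 -26.6]
blk [18.1 44.8]
pin [0.6 6.8]
pivot [-10.3  60.6]
stop x0 [ 0.7 99.8]
barmid [-69.   69.8]
```

The wrist view agrees with the fit to within about 1 mm: fence at 55, stop at y = 100, block y from −27.5 to +42.5. Now I'll push the block.

Run:
```python
from fit import inv
from h import *
robot.move_ptp(W(34,-62,60),O(0))
print(robot.move_linear(W(34,-62,15),speed=80,f_stop=10))
print(robot.move_linear(W(34,-20,15),speed=60,f_stop=10),inv(robot.current_tcp_pos()))
print(robot.move_linear(W(34,35,15),speed=35,f_stop=10),inv(robot.current_tcp_pos()),robot.current_contact_force())
p=inv(robot.current_tcp_pos())
robot.move_linear(W(34,p[1]-12,15),speed=80)
robot.move_linear(W(34,p[1]-12,170),speed=250)
shot('wrist','w2'); print(robot.current_t())
for b in(3.03,3.8,4.625):
    print(robot.inverse_kinematics(W(-11.6+80*np.cos(b),65+80*np.sin(b),20),O(b-np.pi)))
```

```text
False
False [ 34.07589774 -19.98987287]
True [34.17765459 16.20625568] [ 0.00787103 -3.8901984  -0.74506211]
8.0917
[-2.36626095e-01  3.53802045e-01  1.97362118e+00 -4.44089210e-16
  8.14169426e-01  1.17187176e+00]
[-3.23046822e-01  4.00994203e-01  1.89251664e+00 -4.44089210e-16
  8.48081813e-01  3.15451037e-01]
[-0.3118013   0.48986972  1.73331303  0.          0.91840991 -0.49830344]
```

View pics/w2.png

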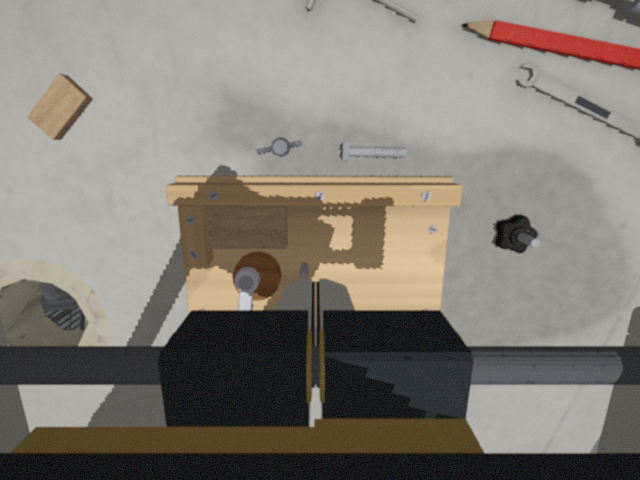

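The block's left edge (205 px) now meets the stop's face (205 px), and its other end at 288 px is at y of about 30, so it is butted. Next is the lever.

Run:
```python
from fit import inv
from h import *
def P(b,d,z=17):
    e=np.array([np.cos(b),np.sin(b)]); t=np.array([-e[1],e[0]]); q=np.array([-11.6,65])+80*e-d*t
    return W(q[0],q[1],z)
b0=3.025
robot.move_ptp(P(b0,42,90),O(b0-np.pi))
print('down',robot.move_linear(P(b0,42),speed=120,f_stop=10))
print('appr',robot.move_linear(P(b0,21),speed=60,f_stop=10),robot.current_contact_force())
for b in np.r_[np.arange(3.15,4.55,.14),4.55,4.625,4.7,4.77]:
    s=robot.move_linear(P(b,20),O(b-np.pi),speed=45 if b<4.4 else 25,f_stop=20)
    f=robot.current_contact_force(); print(round(b,2),s,np.round(f,1),round(robot.current_t(),1),np.round(inv(robot.current_tcp_pos()),1))
    if s: break
```

```text
down False
appr False [0.07109792 0.40958985 0.19938296]
3.15 False [-0.4  0.1 -0.2] 10.5 [-91.8  84.4]
3.29 False [-0.1  0.2 -0.5] 10.9 [-93.7  73. ]
3.43 False [0.2 0.  0. ] 11.3 [-94.   61.5]
3.57 False [-0.4  0.6 -0.2] 11.7 [-92.7  50. ]
3.71 False [ 0.   0.4 -0.2] 12.1 [-89.8  38.9]
3.85 False [-0.2 -0.6 -0.8] 12.6 [-85.4  28.2]
3.99 False [-0.2 -0.7 -0.2] 13.0 [-79.5  18.3]
4.13 False [-0.3 -0.   0.5] 13.4 [-72.3   9.2]
4.27 False [ 0.3 -0.2 -0.3] 13.8 [-63.9   1.3]
4.41 False [-1.4  0.7  0.1] 14.4 [-54.7  -5.2]
4.55 False [-5.7 -0.2  3.2] 15.0 [-45.2 -10.3]
4.62 False [-6.7 -0.9  6.1] 15.4 [-40.2 -12.4]
4.7 True [-0.4 -0.4  1.2] 15.6 [-40.9 -12.8]
```

Run:
```python
from fit import inv
from h import *
b=4.65
e=np.array([np.cos(b),np.sin(b)]); t=np.array([-e[1],e[0]]); q=inv(robot.current_tcp_pos())-20*t
robot.move_linear(W(q[0],q[1],17),speed=60); robot.move_linear(W(q[0],q[1],120),speed=200)
robot.move_ptp(W(-90,-60,220),O(0))
shot('scene','s3'); shot('side','d3'); shot('wrist','w3'); print(robot.current_t())
a=cv2.imread('pics/scene0.png'); 
A=cv2.resize(cv2.imread('pics/s3.png')[180:310,235:395],(400,325),interpolation=2); B=cv2.resize(cv2.imread('pics/d3.png')[195:325,280:440],(400,325),interpolation=2)
cv2.imwrite('pics/both3.png',np.hstack([A,B]))
```

```text
18.1917
```

View pics/both3.png

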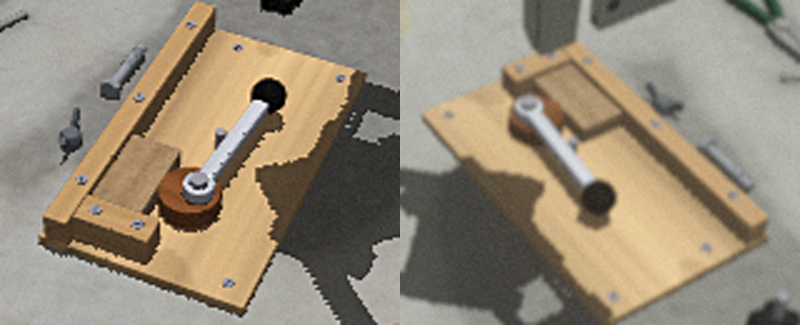

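View pics/w3.png

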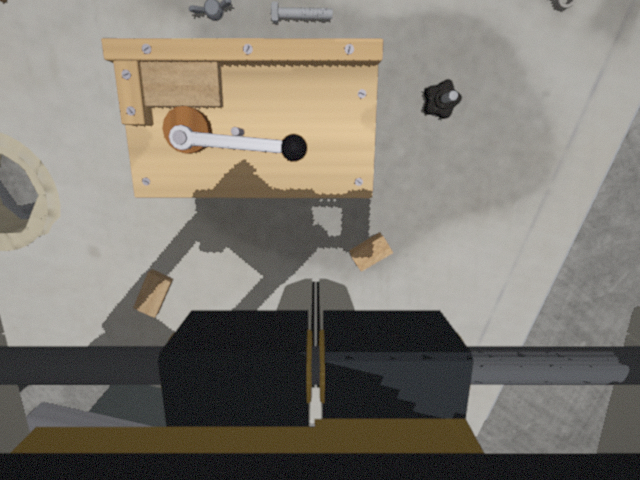

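Run:
```python
from fit import *
c=cam('w3')
def ang(pb,pp,zp):
    b=inv(unproj(c,pb,32)); return b,(np.arctan2(*(b-[-11.6,65])[::-1])-2.625)%6.283
print(ang((293.5,148),0,0), [inv(unproj(c,u,z)).round(1) for u,z in(((180,137),40),((237,131),38),((141,62),25),((221,64),25),((220,106),25),((143,104),25),((145,70),31),((382,62),31),((107,60),31))])
for th in(1.8,1.9,2.0,2.05):
    b=2.625+th; print(th,proj(c,T(J,(-11.6+105*np.cos(b),65+105*np.sin(b),32))))
print('pin',proj(c,T(J,(-6,14.3,38))),'piv',proj(c,T(J,(-11.6,65,38))))
a=cv2.imread('pics/w3.png')[50:170,120:320]; cv2.imwrite('pics/w3c.png',cv2.resize(a,(800,480),interpolation=2))
```

```text
(array([-22.7090923, -39.9609303]), np.float64(1.9817559897807033)) [array([-12.8,  63.8]), array([-7.5, 11.5]), array([53.1, 98.3]), array([51.4, 25.4]), array([15.4, 28.9]), array([ 17.2, 101. ]), array([45.3, 92.8]), array([  51.8, -120.4]), array([ 53.6, 125.9])]
1.8 [289.37657913 168.04121413]
1.9 [291.75786284 157.15219368]
2.0 [293.08478607 145.87706603]
2.05 [293.340431   140.12595697]
pin [233.83501743 129.33674332] piv [179.35917894 135.69681389]
```

View pics/w3c.png

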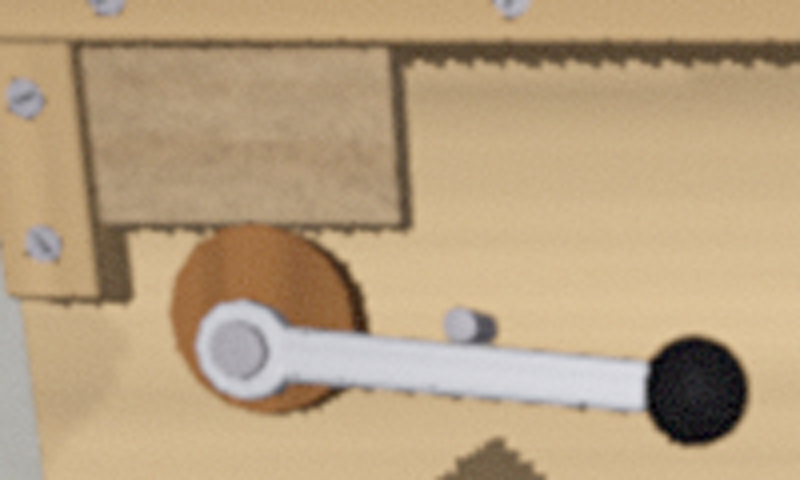

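The crop shows the pin (465,328) touching the bar, the cam rim against the block, and the block against both the stop and the fence. The lever angle comes out at about 1.99–2.0 rad. The push stopped at over 20 N, well above what the cam alone needs, so the lever is on the pin.

```bash
python3 -c "
from bench import robot
print(robot.hand_in())"
```

```text
the job is handed in; nothing more can be done
None
```

The block is pushed home against the end stop and the lever turned to its pin (about 2.0 rad by camera), clamping the block; the arm is clear and the job was handed in after about 18 s of robot time.

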